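# Set the iris throttle valve to the red set-point and lock it

### The job

Set the throttle valve on the bench: push its yellow lever round by the upright pin until the lever lies across the middle of the red dot on the dial, then push the green post of the lock slide in towards the ring as far as it goes, with the lever still on the red dot. Push gently with the fingertips rather than gripping hard, and leave the jar, the pipe elbow and the pipe nipple beside the valve where they stand.

Things in the scene. Friction and masses are not known exactly. Their poses are not given: they have to be found in the camera images.
- valve: The throttle valve, fixed; origin at bench height on the vertical axis about which its ring turns, the centre of the round black dial plate (176 mm in diameter, 12 mm thick). x points to the valve's back: the white scale's middle lies at -x of the origin, towards the robot. The steel body in the middle is 106 mm in diameter, 41 mm high; the ring round it (116 mm) turns with the lever
- lever (a joint): Angle of the ring and its yellow lever (rad), anticlockwise positive seen from above, 0 when the lever points to the middle of the scale (the -x direction of the valve body), stops at -1.2 and 1.2. Turned by about 1 N at the pin; friction holds it where it is left
- lever_pin (a point): Point on the upright steel pin at the outer end of the lever, 50 mm above the bench, 100 mm from the valve axis. The pin is 10 mm in diameter and stands free from 27 mm to 66 mm above the bench, with a black ball of 16 mm diameter on it whose top is 82 mm high. x points outward along the lever. It lies beyond the edge of the dial plate, so a finger beside it meets nothing higher than 15 mm except the lever itself (bar 5 mm wide, top 23 mm high)
- lever_arm (a point): Point on the centre line of the top of the yellow lever bar (5 mm wide, its top 23 mm above the bench), 75 mm from the valve axis, where the bar passes above the dots. x points outward along the lever, y across it
- red_dot: Red dot, the set-point wanted: a fixed disc 14 mm in diameter and 3 mm thick on the dial, about 75 mm from the valve axis; its origin is the centre of its underside
- blue_dot: Blue dot, another set-point, not wanted now; like the red one. The three dots change places
- white_dot: White dot, another set-point, not wanted now; like the red one
- lock (a joint): Travel of the lock slide (m): 0 fully out, 0.014 fully in at its stop; starts between 0 and 0.003; straight towards the valve axis. It needs about 1.5 N and stays where it is left. It does not stop the lever from turning if the lever is pushed again
- lock_post (a point): Point on the green upright post on the lock slide, at the back left of the valve, 45 mm above the bench. The post is 14 mm in diameter, its top 62 mm high, with a collar of 20 mm diameter up to 26 mm above the bench; it stands 100 mm from the valve axis when fully out and 86 mm when fully in. x points outward, away from the valve axis. Outside it is the slide's guide, to 128 mm from the axis, 18 mm high, then bare bench
- jar_mid (a point): Middle of a white jar with black lid, 54 mm in diameter, 70 mm high, loose on the bench, right of the valve near the front edge; leave it
- elbow_mid (a point): Point inside a grey metal pipe elbow (40 x 67 x 65 mm), 32 mm above the bench, loose, at the back right of the valve; leave it
- nipple_mid (a point): Middle of a grey metal pipe nipple with flanged ends, 40 mm in diameter, 60 mm high, loose, left of the valve; leave it

How it is judged:
By the outcome, as a careful person would: the job done as asked, in the order asked, and still so for the second after the job is handed in, with the robot touching nothing.
It also fails if it takes over 64 s, if anything falls off the work surface, if the arm or the gripper's body presses on something with over 40 N, if the wrist force passes 120 N, or if a joint passes its speed limit or range.

### The arm

A 6-joint arm with a two-finger parallel gripper is mounted at the origin on a cart in front of the work surface, level with it; the furniture and walls round the work are solid. World frame = base frame: x ahead of the robot, y to its left, z up, the work surface at z = 0. Lengths are in m, angles in rad, forces in N, time in s.
With the tool pointing down it reaches from about 0.25 to 0.775 m from the base axis. Payload 8.9 kg.
Tool frame: the origin (TCP) lies at the very end of the fingers, on their centre line; the grasp point (between the pads) lies 19 mm behind it; z points along the fingers, y is the line along which they close (so a half turn about z gives the same grasp; the last joint's range is limited). The gripper opens to 85 mm and grips with 20 to 120 N. Pads are 22 mm wide; open, the fingers measure 114 mm over their backs; the gripper's body (76 mm by 85 mm) begins 54 mm behind the grasp point. The pads swing forward as they close: fully open they stand 13 mm farther back than shut.
Start: joints at [-1.4, 0.291, -0.153, 1.127, 0, 1.431], TCP at [0.16, -0.5, 0.231] pointing down, gripper open.
Joint ranges: [-2.52, 2.52], [-0.91, 1.74], [-1.3, 1.37], [-1.96, 2.02], [-1.52, 1.47], [-3.14, 3.14]. Speed limits (rad/s): [2.22, 2.22, 2.79, 3.14, 3.14, 3.14].

### API

Orientations are given as a unit quaternion [x, y, z, w].
In Python, from rig import telemetry, read_camera, camera_info, sign_off, nets gives the robot as it stands. The module is installed in compiled form; this text tells all that it offers.
- The arm moves only by the tool jog_arm, never from a script. Its argument "targets" is a list that holds one entry, the list of rows, each a list of 7 numbers: the shift along the tool's x, y, z in m, then the turn, a rotation vector about the tool's x, y, z in rad, then the finger opening in m, from 0 to 0.0854. In form: [[[dx, dy, dz, ax, ay, az, gripper], ...]]. A call has exactly 5 rows; each row is the pose to reach, as a shift and turn from the pose commanded when the call began, along the tool's axes at that moment; what a row does not reach only later rows make up. A row lasts 1/10 s, in which the tool goes at most 50 mm and 8.59 degrees, less where a joint would pass 70% of its speed; a pose out of reach is approached as far as the arm can. A call with a gripper value outside its range is refused whole. The fingers move at their own pace and stop on an object; "newtons" is the grip in N (left out, the last holds). Time passes only in rows, so rows that repeat a pose let the fingers close, or fill a call up. It gives the time, the measured TCP pose, the force, the opening and the grip force at its end, in the units of the state.
- telemetry.state(): the state, without advancing time (a new reading comes with each control period).
- read_camera(name): name is "side" or "top" or "wrist"; returns the picture (384x512x3 uint8, red, green, blue); there is no depth.
- camera_info(name): a dict with "mtx" (3x3 intrinsics, pixels), "R" (3x3) and "t" (3): a world point X has camera coordinates R X + t. Camera axes: x right, y down, z forward; pixel columns grow to the right and rows downward; lengths in m; the calibration is good to about 2 mm. A picture is of the moment at which its call begins: read the wrist's pose just before it. camera_info takes no time and is no camera call; for the wrist camera it gives the pose at the moment of the call.
- sign_off(): hands the job in; it is judged then, once.
Trained networks look in the newest picture that a camera, given by its name, has taken for a name from the list of things; names that differ only in an ending like _2 or _b are one class to them, and where a whole thing is asked for, a point or a joint stands for the part that bears it (a point fixed in the world has none). Each returns a list of dicts, best first, with "score" (0 to 1); they miss things now and then, are a little off and sometimes report something else, mostly with a low value. They report only what shows in the picture. A call takes as long as a camera call.
- nets.recognise(label, camera): "position" ([x, y, z] in m, in the coordinates of the camera as it stood for that picture, good to about 4 mm: the middle of the surface that is visible of it).
- nets.trace(label, camera): "mask" (384x512 bool, what is visible of it).
- nets.tip_of(label, camera): "position" ([x, y, z] in m, in the coordinates of the camera as it stood for that picture, good to about 4 mm: a listed point, or the origin of a listed thing).
The state is a dict: "clock": time; "joints": joint angles; "qd": joint speeds; "joint_efforts": joint torques, N m; "tool_pos": TCP position; "orientation": TCP orientation; "ft_force": force on the tool from outside, world axes, zero at the start; "moment": the same for the moment, N m; "gripper_width": finger opening in m; "grasp_force": force on a finger pad.
Only numpy, scipy, OpenCV 4.12 (cv2) and the standard library are available. Lean on these libraries where they do the work, as an engineer would, in place of code of your own. Each camera call takes 0.05 s, during which the arm holds its last target. There are 200 camera calls.

## Working session

There is one attempt and no reset: what is moved stays moved. The work goes in short steps, Python scripts to look and compute and a tool call to move; the robot and the scene stay as the last step left them, time stands still between calls to the robot, and variables do not carry over. Pictures are saved under pics/ and viewed, at most 12 in all, crops included, and the job is handed in when it is done.

Besides the shell and the picture viewer there is one more tool, called after "Emit:" as name([rows], argument=value, ...), one row to a line, values as JSON. jog_arm: Moves the arm, as the interface text tells. Its arguments: {"type":"object","properties":{"targets":{"type":"array","items":{"type":"array","items":{"type":"array","items":{"type":"number"}}}},"newtons":{"type":"number"}},"required":["targets"]}

```bash
mkdir -p pics; cat > h.py <<'E'
import numpy as np, cv2
from rig import telemetry, read_camera, camera_info, sign_off, nets
def w(cam,p):
    c=camera_info(cam); return np.array(c["R"]).T@(np.array(p)-np.array(c["t"]))
def ray(cam,u,v,z):
    c=camera_info(cam);R=np.array(c["R"]);o=-R.T@np.array(c["t"])
    d=R.T@np.linalg.inv(np.array(c["mtx"]))@[u,v,1]; return o+d*(z-o[2])/d[2]
def save(cam,n): 
    im=read_camera(cam); cv2.imwrite(f"pics/{n}.png",im[:,:,::-1]); return im
E
python3 - <<'E'
from h import *
for c in("top","side"):
    save(c,c+"1")
    for n in("valve","lever_pin","lever_arm","red_dot","blue_dot","white_dot","lock_post","jar_mid","elbow_mid","nipple_mid"):
        print(c,n,[(np.round(w(c,d["position"]),3).tolist(),round(d["score"],2)) for d in nets.tip_of(n,c)[:2]])
s=telemetry.state();print(s)
a=cv2.imread("pics/top1.png");b=cv2.imread("pics/side1.png")
E
```

```text
top valve [([0.537, 0.262, 0.001], 0.89), ([0.459, 0.278, 0.021], 0.73)]
top lever_pin [([0.439, 0.292, 0.051], 0.9), ([0.494, 0.321, 0.014], 0.2)]
top lever_arm [([0.46, 0.282, 0.022], 0.83)]
top red_dot [([0.438, 0.293, 0.053], 0.74), ([0.494, 0.32, 0.014], 0.45)]
top blue_dot [([0.46, 0.242, 0.012], 0.41)]
top white_dot [([0.48, 0.209, 0.012], 0.36)]
top lock_post [([0.596, 0.341, 0.046], 0.67)]
top jar_mid [([0.439, 0.032, 0.034], 0.91)]
top elbow_mid [([0.614, 0.065, 0.03], 0.89)]
top nipple_mid [([0.432, 0.504, 0.029], 0.6)]
side valve [([0.533, 0.261, 0.001], 0.55)]
side lever_pin [([0.432, 0.285, 0.049], 0.96)]
side lever_arm [([0.591, 0.344, 0.047], 0.63), ([0.458, 0.282, 0.025], 0.55)]
side red_dot []
side blue_dot []
side white_dot []
side lock_post [([0.588, 0.342, 0.046], 0.6)]
side jar_mid [([0.436, 0.034, 0.039], 0.58)]
side elbow_mid [([0.61, 0.068, 0.034], 0.57)]
side nipple_mid [([0.433, 0.507, 0.035], 0.54)]
{'clock': 1.1, 'joints': array([-1.40028415e+00,  2.90669322e-01, -1.53400677e-01,  1.12672742e+00,
        1.05602953e-05,  1.43152024e+00]), 'qd': array([ 0.0004143 ,  0.00122015, -0.00075466, -0.00049961,  0.00178326,
       -0.00049435]), 'joint_efforts': array([ 2.85495589e-04, -5.37035608e+01,  3.31643808e+01,  1.65212059e-03,
       -7.15378314e-05, -1.02085193e-05]), 'tool_pos': array([ 0.1600669 , -0.49999188,  0.2313208 ]), 'orientation': array([ 9.88027869e-01,  1.54275498e-01,  5.27095712e-06, -6.29640468e-07]), 'ft_force': array([-1.11465645,  0.2142551 , -0.70585117]), 'moment': array([ 0.01902922, -0.01393904, -0.00364555]), 'grasp_force': 0.0, 'gripper_width': 0.08531876089627465}
```

View pics/top1.png

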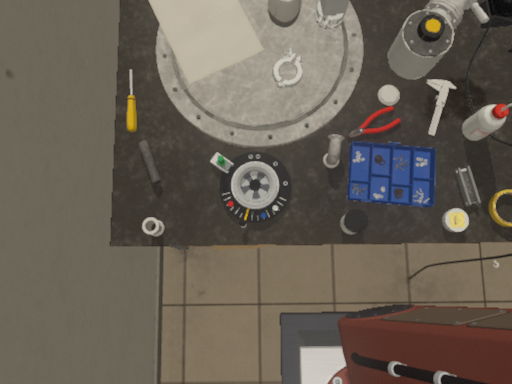

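View pics/side1.png

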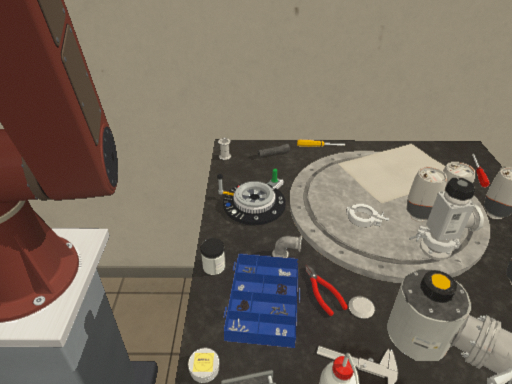

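The top view shows the valve at (255,186), the yellow lever at (247,214), red dot at (230,204), blue at (263,216), white at (275,208) and green post at (221,160). The lever must go about 38° clockwise. The side view shows the same layout, with the pin standing clear.

```bash
cat >> h.py <<'E'
from scipy.spatial.transform import Rotation as Ro
def down(az): # tool x at azimuth az (deg), z down
    a=np.radians(az); x=np.array([np.cos(a),np.sin(a),0]); z=np.array([0,0,-1.]); return Ro.from_matrix(np.c_[x,np.cross(z,x),z])
def plan(wps,start=None):
    s=telemetry.state(); p,R=(s["tool_pos"],Ro.from_quat(s["orientation"])) if start is None else start
    for q,az in wps:
        T=down(az); print(np.round(R.inv().apply(np.array(q)-p),4).tolist(),np.round((R.inv()*T).as_rotvec(),3).tolist()); p,R=np.array(q),T
E
python3 - <<'E'
from h import *
plan([((.32,-.33,.25),60),((.40,-.09,.25),102),((.42,.13,.25),144),((.43,.28,.23),164.4)])
E
```

```text
[0.2041, -0.1131, -0.0187] [0.0, -0.0, -0.737]
[0.2478, -0.0507, 0.0] [0.0, 0.0, -0.733]
[0.211, 0.0653, 0.0] [0.0, 0.0, -0.733]
[0.0801, 0.1272, 0.02] [0.0, 0.0, -0.356]
```

Emit:
jog_arm([
  [[0.041, -0.023, -0.004, 0, 0, -0.147, 0.03], [0.082, -0.045, -0.008, 0, 0, -0.295, 0.03], [0.122, -0.068, -0.011, 0, 0, -0.442, 0.03], [0.163, -0.09, -0.015, 0, 0, -0.59, 0.03], [0.204, -0.113, -0.019, 0, 0, -0.737, 0.03]],
], newtons=20)

```text
clock: 1.6
tool_pos: [0.3209, -0.3289, 0.2506]
orientation: [0.865, 0.502, 0.0, 0.0]
ft_force: [0.2, -1.3, -1.2]
gripper_width: 0.0299
grasp_force: 0.0
```

Emit:
jog_arm([
  [[0.05, -0.01, 0, 0, 0, -0.147, 0.03], [0.099, -0.02, 0, 0, 0, -0.293, 0.03], [0.149, -0.03, 0, 0, 0, -0.44, 0.03], [0.198, -0.04, 0, 0, 0, -0.586, 0.03], [0.248, -0.05, 0, 0, 0, -0.733, 0.03]],
])

```text
clock: 2.1
tool_pos: [0.4001, -0.0914, 0.2506]
orientation: [0.627, 0.779, 0.0, 0.0]
ft_force: [1.3, 0.1, -0.3]
gripper_width: 0.0301
grasp_force: 0.0
```

Emit:
jog_arm([
  [[0.042, 0.013, 0, 0, 0, -0.147, 0.03], [0.084, 0.026, 0, 0, 0, -0.293, 0.03], [0.127, 0.039, 0, 0, 0, -0.44, 0.03], [0.169, 0.052, 0, 0, 0, -0.586, 0.03], [0.211, 0.065, 0, 0, 0, -0.733, 0.03]],
])

```text
clock: 2.6
tool_pos: [0.4194, 0.1286, 0.2506]
orientation: [0.306, 0.952, 0.0, 0.0]
ft_force: [1.1, -1.6, 0.3]
gripper_width: 0.0299
grasp_force: 0.0
```

Emit:
jog_arm([
  [[0.02, 0.032, 0.005, 0, 0, -0.09, 0.03], [0.04, 0.064, 0.01, 0, 0, -0.18, 0.03], [0.06, 0.095, 0.015, 0, 0, -0.27, 0.03], [0.08, 0.127, 0.02, 0, 0, -0.356, 0.03], [0.08, 0.127, 0.02, 0, 0, -0.356, 0.03]],
])

```text
clock: 3.1
tool_pos: [0.4293, 0.2798, 0.2295]
orientation: [0.133, 0.991, 0.0, -0.0]
ft_force: [1.0, -0.2, -0.4]
gripper_width: 0.0301
grasp_force: 0.0
```

```bash
python3 - <<'E'
from h import *
s=telemetry.state();print(s["clock"],s["tool_pos"],s["orientation"],s["ft_force"],s["gripper_width"])
c=camera_info("wrist");R=np.array(c["R"]);print(-R.T@c["t"],R[2])
save("wrist","w1")
for n in("valve","lever_pin","lever_arm","red_dot","blue_dot","white_dot","lock_post"):
    print(n,[(np.round(w("wrist",d["position"]),3).tolist(),round(d["score"],2)) for d in nets.tip_of(n,"wrist")[:2]])
E
```

```text
3.1 [0.42925683 0.27984578 0.22946534] [ 1.32786257e-01  9.91144565e-01  4.09125431e-04 -3.06609025e-04] [ 0.99389132 -0.19460238 -0.35124586] 0.030060644891425615
[0.35822314 0.29939848 0.37216353] [ 0.27799529 -0.07437724 -0.95769862]
valve [([0.534, 0.255, 0.005], 0.57)]
lever_pin [([0.435, 0.286, 0.054], 0.61)]
lever_arm [([0.462, 0.277, 0.026], 0.85)]
red_dot [([0.493, 0.315, 0.016], 0.49)]
blue_dot [([0.462, 0.241, 0.015], 0.53)]
white_dot []
lock_post [([0.59, 0.334, 0.046], 0.61)]
```

View pics/w1.png

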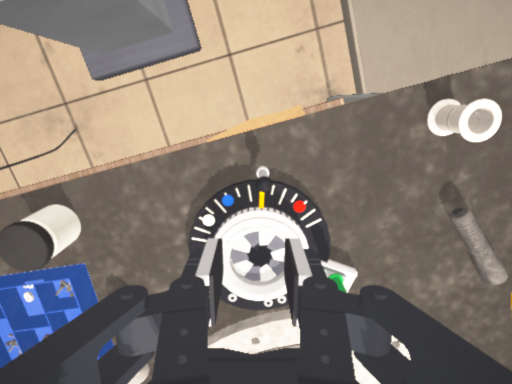

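The wrist view shows the pin at (263,172), yellow bar at (261,200), red dot at (299,206), blue at (228,201) and white at (208,220). This agrees with the top view.

```bash
cat >> h.py <<'E'
def cen(im,lo,hi,near=None,r=40):
    h=cv2.cvtColor(im,cv2.COLOR_RGB2HSV); m=cv2.inRange(h,lo,hi)
    if near is not None:
        k=np.zeros_like(m); cv2.circle(k,near,r,255,-1); m&=k
    v,u=np.nonzero(m); return u.mean(),v.mean(),len(u)
E
python3 - <<'E'
from h import *
V=np.array([.535,.2595])
for cam,f,rn,yn in(("wrist","w1",(299,206),(261,200)),("top","top1",(230,204),(247,214))):
    im=cv2.imread(f"pics/{f}.png")[:,:,::-1].copy()
    ur=cen(im,(0,150,100),(8,255,255),rn,12); uy=cen(im,(20,150,100),(35,255,255),yn,14)
    r=ray(cam,*ur[:2],.015);y=ray(cam,*uy[:2],.023)
    for n,p,k in(("red",r,ur),("yel",y,uy)): d=p[:2]-V; print(cam,n,k,p.round(4),np.hypot(*d).round(4),np.degrees(np.arctan2(d[1],d[0])).round(1))
plan([((.437,.287,.12),164.4),((.437,.287,.033),164.4)])
E
```

```text
wrist red (np.float64(298.8048780487805), np.float64(206.2357723577236), 123) [0.4905 0.3148 0.015 ] 0.071 128.8
wrist yel (np.float64(261.1294117647059), np.float64(199.16470588235293), 85) [0.4675 0.2749 0.023 ] 0.0692 167.2
top red (np.float64(230.16666666666666), np.float64(203.4), 30) [0.4907 0.3203 0.015 ] 0.0753 126.1
top yel (np.float64(246.0), np.float64(214.38235294117646), 34) [0.4625 0.282  0.023 ] 0.0759 162.8
[-0.0038, 0.0129, 0.1106] [0.0, 0.0, -0.002]
[0.0, 0.0, 0.087] [0.0, 0.0, 0.0]
```

Emit:
jog_arm([
  [[-0.001, 0.004, 0.03, 0, 0, 0, 0.03], [-0.002, 0.008, 0.06, 0, 0, 0, 0.03], [-0.004, 0.013, 0.09, 0, 0, 0, 0.03], [-0.004, 0.013, 0.11, 0, 0, 0, 0.03], [-0.004, 0.013, 0.11, 0, 0, 0, 0.03]],
])

```text
clock: 4.0
tool_pos: [0.4353, 0.2865, 0.1181]
orientation: [0.136, 0.991, -0.001, -0.002]
ft_force: [-1.1, 0.1, 0.4]
gripper_width: 0.03
grasp_force: 0.0
```

```bash
python3 - <<'E'
from h import *
save("wrist","w2")
for n in("lever_pin","lever_arm","valve"):
    print(n,[(np.round(w("wrist",d["position"]),3).tolist(),round(d["score"],2)) for d in nets.tip_of(n,"wrist")[:2]])
E
```

```text
lever_pin [([0.436, 0.293, 0.058], 0.82)]
lever_arm [([0.465, 0.285, 0.027], 0.79)]
valve [([0.534, 0.259, 0.007], 0.61)]
```

View pics/w2.png

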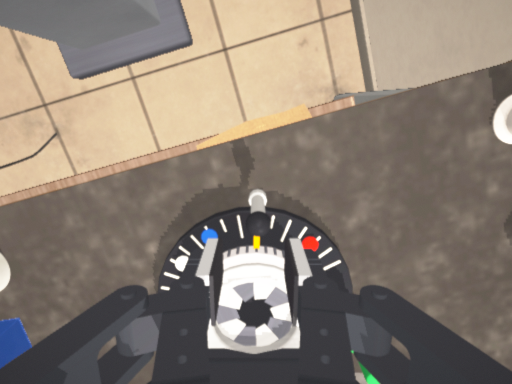

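Pin at (257,200), yellow bar at (257,242) and fingers symmetric about column 256, so the fork is centred on the lever. I'll descend.

Emit:
jog_arm([
  [[0, 0, 0.025, 0, 0, 0, 0.03], [0, 0, 0.05, 0, 0, 0, 0.03], [0, 0, 0.07, 0, 0, 0, 0.03], [0, 0, 0.085, 0, 0, 0, 0.03], [0, 0, 0.085, 0, 0, 0, 0.03]],
])

```text
clock: 4.7
tool_pos: [0.4365, 0.2875, 0.0349]
orientation: [0.136, 0.991, -0.0, -0.001]
ft_force: [0.6, 0.6, 0.5]
gripper_width: 0.0301
grasp_force: 0.0
```

```bash
python3 - <<'E'
from h import *
save("wrist","w3")
s=telemetry.state();print(s["tool_pos"],s["ft_force"])
V=np.array([.535,.26])
P=lambda az,r=.1:(*(V+r*np.array([np.cos(np.radians(az)),np.sin(np.radians(az))])),.034)
for az in(156,146,136,128): plan([(P(az),az)],) if az==156 else plan([(P(az),az)],(np.array(P(az+10 if az>130 else 136)),down(az+10 if az>130 else 136)))
E
```

```text
[0.43707103 0.28780136 0.03583209] [ 0.84685584  0.31250341 -0.17605466]
[-0.0029, 0.0142, 0.0018] [0.0, 0.0, 0.146]
[-0.0015, 0.0174, 0.0] [0.0, 0.0, 0.175]
[-0.0015, 0.0174, 0.0] [0.0, 0.0, 0.175]
[-0.001, 0.0139, 0.0] [0.0, 0.0, 0.14]
```

View pics/w3.png

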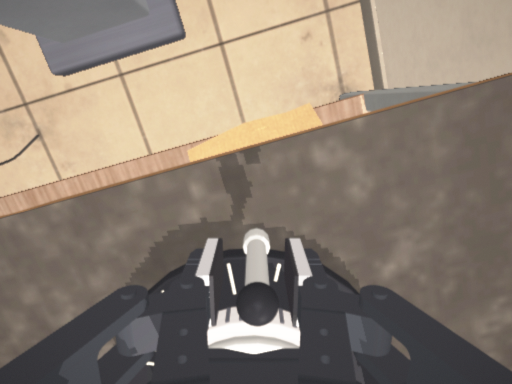

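The fingers straddle the pin: ball at (257,300), pin foot at (257,240), clear on both sides. I'll push along the arc.

Emit:
jog_arm([
  [[-0.0005, 0.006, 0.001, 0, 0, 0.06, 0.03], [-0.001, 0.012, 0.001, 0, 0, 0.12, 0.03], [-0.002, 0.018, 0.001, 0, 0, 0.18, 0.03], [-0.003, 0.024, 0.001, 0, 0, 0.24, 0.03], [-0.005, 0.03, 0.001, 0, 0, 0.3, 0.03]],
])

```text
clock: 5.25
tool_pos: [0.4508, 0.3159, 0.0362]
orientation: [0.284, 0.959, 0.001, 0.001]
ft_force: [-0.7, -0.9, -0.1]
gripper_width: 0.0301
grasp_force: 0.5
```

Emit:
jog_arm([
  [[-0.0005, 0.006, 0, 0, 0, 0.06, 0.03], [-0.001, 0.012, 0, 0, 0, 0.12, 0.03], [-0.002, 0.018, 0, 0, 0, 0.18, 0.03], [-0.003, 0.024, 0, 0, 0, 0.24, 0.03], [-0.005, 0.03, 0, 0, 0, 0.3, 0.03]],
])

```text
clock: 5.75
tool_pos: [0.4712, 0.3384, 0.0362]
orientation: [0.424, 0.906, 0.001, 0.001]
ft_force: [-1.3, -0.6, -0.4]
gripper_width: 0.0302
grasp_force: 0.5
```

```bash
python3 - <<'E'
from h import *
s=telemetry.state();print(s["tool_pos"],s["ft_force"],down(0) and 0)
x=Ro.from_quat(s["orientation"]).as_matrix()[:,0];print(np.degrees(np.arctan2(x[1],x[0])))
im=save("top","top2"); save("wrist","w4")
c=np.hstack([cv2.resize(cv2.imread("pics/top2.png")[136:236,205:305],(400,400),interpolation=cv2.INTER_CUBIC),cv2.resize(cv2.imread("pics/w4.png")[184:384,156:356],(400,400))])
cv2.imwrite("pics/c1.png",c)
for cam in("top","wrist","side"):
    if cam=="side":read_camera(cam)
    for n in("lever_pin","lever_arm","red_dot"):
        print(cam,n,[(np.round(w(cam,d["position"]),3).tolist(),round(d["score"],2)) for d in nets.tip_of(n,cam)[:2]])
E
```

```text
[0.47122738 0.33841111 0.03621076] [-1.30655559 -0.5920871  -0.38780171] 0
129.85104012678983
top lever_pin []
top lever_arm []
top red_dot []
wrist lever_pin [([0.476, 0.211, 0.009], 0.7), ([0.465, 0.334, 0.053], 0.68)]
wrist lever_arm []
wrist red_dot [([0.486, 0.319, 0.011], 0.52)]
side lever_pin [([0.464, 0.33, 0.051], 0.72)]
side lever_arm [([0.481, 0.318, 0.026], 0.6)]
side red_dot []
```

View pics/c1.png

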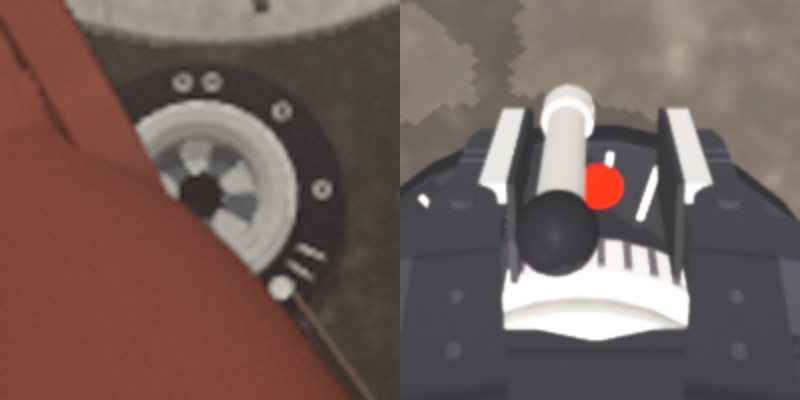

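Right half (wrist crop): the left finger is against the pin, whose foot is at crop (568,115). The red dot, at (603,187), is still some 7° further on. I'll push 0.1 rad more and look again.

Emit:
jog_arm([
  [[0, 0.0025, 0, 0, 0, 0.025, 0.03], [0, 0.005, 0, 0, 0, 0.05, 0.03], [0, 0.0075, 0, 0, 0, 0.075, 0.03], [-0.0005, 0.01, 0, 0, 0, 0.1, 0.03], [-0.0005, 0.01, 0, 0, 0, 0.1, 0.03]],
])

```text
clock: 6.85
tool_pos: [0.4786, 0.3442, 0.0342]
orientation: [0.468, 0.884, 0.0, -0.0]
ft_force: [-0.1, 0.3, -0.4]
gripper_width: 0.03
grasp_force: 0.1
```

```bash
python3 - <<'E'
from h import *
im=save("wrist","w5"); cv2.imwrite("pics/c2.png",cv2.resize(cv2.imread("pics/w5.png")[214:334,176:336],(800,600),interpolation=cv2.INTER_CUBIC))
u=cen(im,(0,150,100),(8,255,255),(256,275),40);r=ray("wrist",*u[:2],.015);print(u,r)
for n in("lever_pin","lever_arm","red_dot"):
    print(n,[(np.round(w("wrist",d["position"]),3).tolist(),round(d["score"],2)) for d in nets.tip_of(n,"wrist")[:2]])
c=camera_info("wrist");R=np.array(c["R"]);print(-R.T@c["t"]);print(telemetry.state()["tool_pos"])
E
```

```text
(np.float64(251.85207100591717), np.float64(279.4260355029586), 169) [0.49186859 0.3228962  0.015     ]
lever_pin [([0.472, 0.339, 0.053], 0.8)]
lever_arm []
red_dot [([0.469, 0.34, 0.056], 0.72), ([0.489, 0.318, 0.015], 0.51)]
[0.43660584 0.40488194 0.17697206]
[0.47829164 0.34396522 0.03434766]
```

View pics/c2.png

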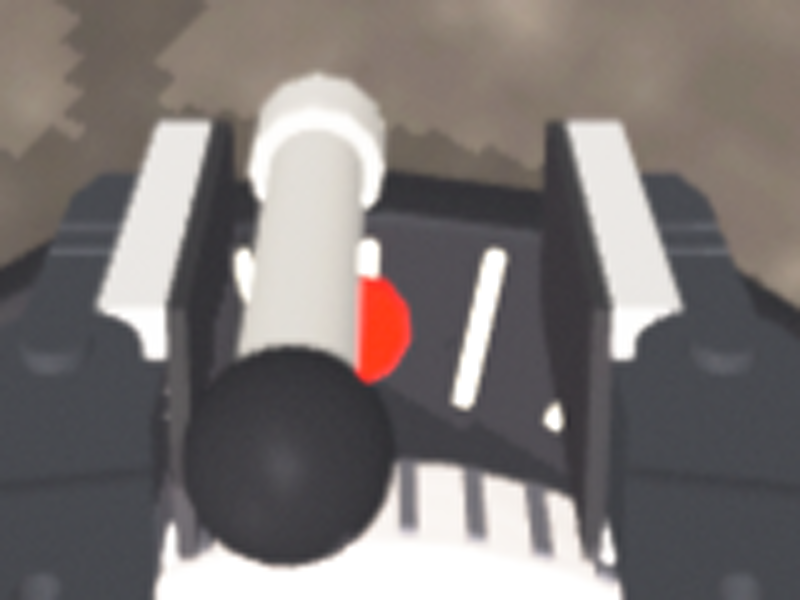

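The dot's right edge is at crop column 412 and it is about 104 px tall, so its centre is about (360,332). The pin foot cap is at about (318,135), and the pin hides the bar.

```bash
python3 - <<'E'
from h import *
pix=lambda a,b:(176+a/5,214+b/5)
d=ray("wrist",*pix(360,331),.015)[:2]; p=ray("wrist",*pix(318,140),.027)[:2]; b=ray("wrist",*pix(290,455),.074)[:2]
print(d,p,b)
for V in([.535,.2595],[.5355,.262],[.534,.258],[.538,.26]):
    f=lambda q:np.degrees(np.arctan2(*(q-V)[::-1])); g=lambda q:np.hypot(*(q-V))
    print(V,[(round(f(q),1),round(g(q),4)) for q in(d,p,b)])
E
```

```text
[0.49022758 0.32107134] [0.47035824 0.34320703] [0.47224048 0.33995348]
[0.535, 0.2595] [(np.float64(126.0), np.float64(0.0761)), (np.float64(127.7), np.float64(0.1058)), (np.float64(128.0), np.float64(0.102))]
[0.5355, 0.262] [(np.float64(127.5), np.float64(0.0744)), (np.float64(128.7), np.float64(0.1041)), (np.float64(129.1), np.float64(0.1004))]
[0.534, 0.258] [(np.float64(124.8), np.float64(0.0768)), (np.float64(126.8), np.float64(0.1064)), (np.float64(127.0), np.float64(0.1026))]
[0.538, 0.26] [(np.float64(128.0), np.float64(0.0775)), (np.float64(129.1), np.float64(0.1072)), (np.float64(129.4), np.float64(0.1035))]
```

Emit:
jog_arm([
  [[0, 0.001, 0, 0, 0, 0.01, 0.03], [0, 0.0025, 0, 0, 0, 0.025, 0.03], [0, 0.0025, 0, 0, 0, 0.025, 0.03], [0, 0.0025, 0, 0, 0, 0.025, 0.03], [0, -0.004, 0, 0, 0, 0.025, 0.03]],
])

```text
clock: 7.55
tool_pos: [0.4755, 0.342, 0.0344]
orientation: [0.478, 0.878, 0.0, 0.0]
ft_force: [0.3, 0.8, -0.3]
gripper_width: 0.0302
grasp_force: 0.0
```

Emit:
jog_arm([
  [[0, 0, -0.02, 0, 0, 0, 0.03], [0, 0, -0.05, 0, 0, 0, 0.03], [0, 0, -0.085, 0, 0, 0, 0.03], [0.02, 0, -0.11, 0, 0, 0, 0.03], [0.02, 0, -0.11, 0, 0, 0, 0.03]],
])

```text
clock: 8.05
tool_pos: [0.4648, 0.3607, 0.1481]
orientation: [0.478, 0.878, 0.003, 0.001]
ft_force: [0.9, -0.2, 0.4]
gripper_width: 0.0298
grasp_force: 0.0
```

```bash
python3 - <<'E'
from h import *
s=telemetry.state();print(s["clock"],s["tool_pos"])
im=save("wrist","w6"); cv2.imwrite("pics/c3.png",cv2.resize(cv2.imread("pics/w6.png")[174:324,156:356],(800,600),interpolation=cv2.INTER_CUBIC))
for n in("lever_pin","lever_arm","red_dot","valve"):
    print(n,[(np.round(w("wrist",d["position"]),3).tolist(),round(d["score"],2)) for d in nets.tip_of(n,"wrist")[:2]])
E
```

```text
8.05 [0.46482906 0.36067131 0.14805368]
lever_pin [([0.471, 0.338, 0.053], 0.93), ([0.433, 0.505, 0.026], 0.42)]
lever_arm [([0.49, 0.319, 0.021], 0.76)]
red_dot []
valve [([0.526, 0.257, -0.005], 0.82)]
```

View pics/c3.png

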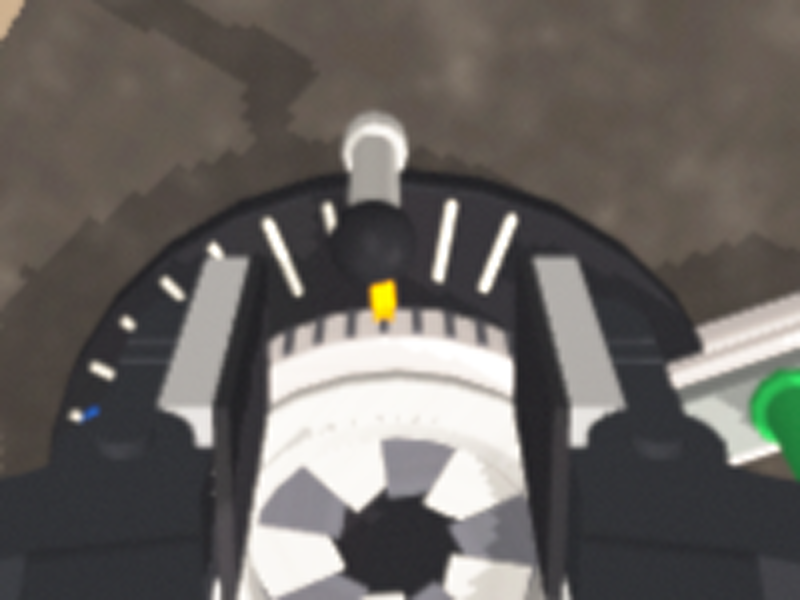

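The ball at (372,240) hides the dot. The lever appears close, but I need a view from further above.

Emit:
jog_arm([
  [[-0.015, 0, -0.03, 0, 0, 0, 0.03], [-0.03, 0, -0.06, 0, 0, 0, 0.03], [-0.05, 0, -0.08, 0, 0, 0, 0.03], [-0.07, 0, -0.08, 0, 0, 0, 0.03], [-0.07, 0, -0.08, 0, 0, 0, 0.03]],
])

```text
clock: 8.8
tool_pos: [0.5032, 0.2976, 0.2238]
orientation: [0.48, 0.877, -0.0, 0.0]
ft_force: [0.1, -0.0, 0.2]
gripper_width: 0.0302
grasp_force: 0.0
```

```bash
python3 - <<'E'
from h import *
im=save("wrist","w7"); 
p=[camera_info("wrist")]
c=p[0];R=np.array(c["R"]);q=np.array(c["mtx"])@(R@np.array([.491,.321,.015])+c["t"]);u,v=(q[:2]/q[2]).astype(int);print(u,v)
o=np.clip([u-60,v-45],0,[392,294]);print(o)
cv2.imwrite("pics/c4.png",cv2.resize(im[o[1]:o[1]+90,o[0]:o[0]+120,::-1],(800,600),interpolation=cv2.INTER_CUBIC))
E
```

```text
255 145
[195 100]
```

View pics/c4.png

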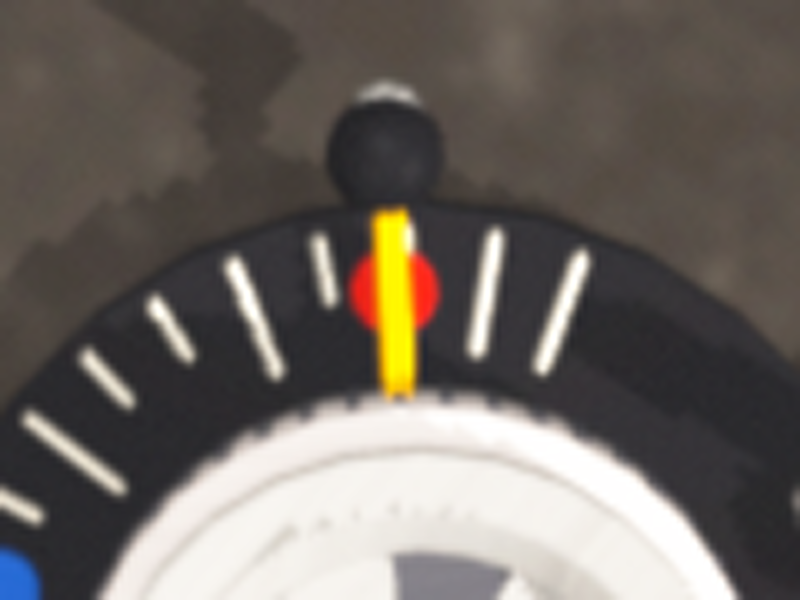

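Bar spans columns 376–415 and red dot 350–440 at row 293. Both are centred at about 395 with the camera in the lever plane, so the lever lies across the middle of the red dot. Next is the lock.

```bash
python3 - <<'E'
from h import *
read_camera("wrist")
for n in("lock_post","valve"):
    print(n,[(np.round(w("wrist",d["position"]),3).tolist(),round(d["score"],2)) for d in nets.tip_of(n,"wrist")[:2]])
V=np.array([.5355,.2605]);a=np.radians(55);P=lambda r,z:(*(V+r*np.array([np.cos(a),np.sin(a)])),z)
plan([(P(.14,.16),145),(P(.14,.036),145)]);print(P(.14,.16))
E
```

```text
lock_post [([0.587, 0.344, 0.044], 0.78)]
valve [([0.528, 0.26, 0.002], 0.85)]
[0.0012, 0.1372, 0.0631] [-0.002, -0.001, -0.387]
[0.0, 0.0, 0.124] [0.0, 0.0, 0.0]
(np.float64(0.6158007010891464), np.float64(0.3751812862004589), 0.16)
```

Emit:
jog_arm([
  [[0, 0.035, 0.0, 0, 0, -0.1, 0], [0, 0.07, 0.0, 0, 0, -0.2, 0], [0.001, 0.105, 0.02, 0, 0, -0.3, 0], [0.001, 0.137, 0.045, 0, 0, -0.387, 0], [0.001, 0.137, 0.063, 0, 0, -0.387, 0]],
], newtons=20)

```text
clock: 9.5
tool_pos: [0.6176, 0.3768, 0.157]
orientation: [0.299, 0.954, -0.001, -0.001]
ft_force: [-1.7, -0.3, -0.6]
gripper_width: 0.0003
grasp_force: 0.0
```

Emit:
jog_arm([
  [[0, 0, 0, 0, 0, 0, 0], [0, 0, 0, 0, 0, 0, 0], [0, 0, 0, 0, 0, 0, 0], [0, 0, 0, 0, 0, 0, 0], [0, 0, 0, 0, 0, 0, 0]],
])

```text
clock: 10.0
tool_pos: [0.6169, 0.3749, 0.1628]
orientation: [0.301, 0.954, 0.001, 0.001]
ft_force: [0.2, -0.4, 0.1]
gripper_width: -0.0001
grasp_force: 0.0
```

```bash
python3 - <<'E'
from h import *
s=telemetry.state();print(s["clock"],s["tool_pos"],s["gripper_width"])
im=save("wrist","w8");print([(np.round(w("wrist",d["position"]),3).tolist(),round(d["score"],2)) for d in nets.tip_of("lock_post","wrist")[:2]])
V=np.array([.5355,.2605]);a=np.radians(55);P=lambda r,z:(*(V+r*np.array([np.cos(a),np.sin(a)])),z)
plan([(P(.14,.036),145)])
E
```

```text
10.0 [0.61687287 0.3748694  0.16278089] -0.0001451261743002853
[([0.59, 0.34, 0.042], 0.65)]
[0.0011, -0.0003, 0.1262] [0.001, 0.001, -0.0]
```

View pics/w8.png

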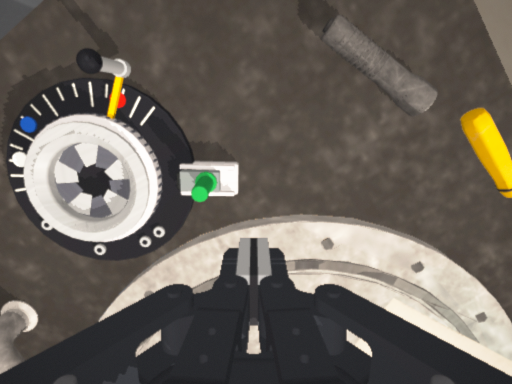

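The post is at (203,187), with the slide running along the tool's y-axis. The closed fingers at (253,245) are outside it, and will come down beyond the guide end.

Emit:
jog_arm([
  [[0.001, 0, 0.03, 0, 0, 0, 0], [0.001, 0, 0.06, 0, 0, 0, 0], [0.001, 0, 0.09, 0, 0, 0, 0], [0.001, 0, 0.115, 0, 0, 0, 0], [0.001, 0, 0.126, 0, 0, 0, 0]],
])

```text
clock: 10.6
tool_pos: [0.6144, 0.3746, 0.0328]
orientation: [0.301, 0.954, -0.001, -0.001]
ft_force: [0.3, -0.3, -0.7]
gripper_width: -0.0002
grasp_force: 0.0
```

Emit:
jog_arm([
  [[0, -0.003, 0, 0, 0, 0, 0], [0, -0.006, 0, 0, 0, 0, 0], [0, -0.009, 0, 0, 0, 0, 0], [0, -0.012, 0, 0, 0, 0, 0], [0, -0.015, 0, 0, 0, 0, 0]],
])

```text
clock: 11.1
tool_pos: [0.6075, 0.363, 0.0363]
orientation: [0.301, 0.954, 0.0, 0.001]
ft_force: [-0.6, -0.9, -0.2]
gripper_width: -0.0001
grasp_force: 0.0
```

Emit:
jog_arm([
  [[0, -0.002, 0, 0, 0, 0, 0], [0, -0.004, 0, 0, 0, 0, 0], [0, -0.006, 0, 0, 0, 0, 0], [0, -0.008, 0, 0, 0, 0, 0], [0, -0.01, 0, 0, 0, 0, 0]],
])

```text
clock: 11.6
tool_pos: [0.6016, 0.355, 0.0354]
orientation: [0.301, 0.954, 0.0, 0.0]
ft_force: [1.0, 0.6, 0.2]
gripper_width: 0.0003
grasp_force: 0.6
```

```bash
python3 - <<'E'
from h import *
s=telemetry.state();print(s["clock"],s["tool_pos"],s["ft_force"],np.hypot(*(s["tool_pos"][:2]-[.5355,.2605])))
E
```

```text
11.6 [0.60155905 0.35497265 0.03536362] [0.95239478 0.55623134 0.15641962] 0.11527740246939916
```

Emit:
jog_arm([
  [[0, -0.001, 0, 0, 0, 0, 0], [0, -0.002, 0, 0, 0, 0, 0], [0, -0.003, 0, 0, 0, 0, 0], [0, -0.004, 0, 0, 0, 0, 0], [0, -0.005, 0, 0, 0, 0, 0]],
])

```text
clock: 12.1
tool_pos: [0.5985, 0.3508, 0.0353]
orientation: [0.301, 0.954, 0.0, -0.0]
ft_force: [-1.1, 1.9, 0.6]
gripper_width: -0.0003
grasp_force: 0.6
```

Emit:
jog_arm([
  [[0, -0.0005, 0, 0, 0, 0, 0], [0, -0.001, 0, 0, 0, 0, 0], [0, -0.0015, 0, 0, 0, 0, 0], [0, -0.002, 0, 0, 0, 0, 0], [0, -0.002, 0, 0, 0, 0, 0]],
])

```text
clock: 12.6
tool_pos: [0.5974, 0.349, 0.0353]
orientation: [0.301, 0.954, -0.0, 0.0]
ft_force: [-0.9, 0.8, -0.2]
gripper_width: -0.0
grasp_force: 0.5
```

Emit:
jog_arm([
  [[0, -0.0005, 0, 0, 0, 0, 0], [0, -0.001, 0, 0, 0, 0, 0], [0, -0.0015, 0, 0, 0, 0, 0], [0, -0.002, 0, 0, 0, 0, 0], [0, -0.002, 0, 0, 0, 0, 0]],
])

```text
clock: 13.1
tool_pos: [0.5962, 0.3474, 0.0353]
orientation: [0.301, 0.954, -0.0, -0.0]
ft_force: [0.2, 0.8, 0.3]
gripper_width: 0.0001
grasp_force: 0.5
```

Emit:
jog_arm([
  [[0, -0.0005, 0, 0, 0, 0, 0], [0, -0.001, 0, 0, 0, 0, 0], [0, -0.0015, 0, 0, 0, 0, 0], [0, -0.002, 0, 0, 0, 0, 0], [0, -0.002, 0, 0, 0, 0, 0]],
])

```text
clock: 13.6
tool_pos: [0.5953, 0.346, 0.0353]
orientation: [0.301, 0.954, 0.0, 0.0]
ft_force: [1.1, 2.0, -0.7]
gripper_width: 0.0001
grasp_force: 1.2
```

Emit:
jog_arm([
  [[0, -0.0005, 0, 0, 0, 0, 0], [0, -0.001, 0, 0, 0, 0, 0], [0, -0.0015, 0, 0, 0, 0, 0], [0, -0.002, 0, 0, 0, 0, 0], [0, -0.002, 0, 0, 0, 0, 0]],
])

```text
clock: 14.1
tool_pos: [0.595, 0.3456, 0.0355]
orientation: [0.3, 0.954, 0.002, 0.001]
ft_force: [3.9, 8.8, -4.9]
gripper_width: 0.0
grasp_force: 4.6
```

The force has jumped to about 10 N and the motion has stopped, so the slide is at its stop. I'll back off, lift and check.

Emit:
jog_arm([
  [[0, 0.008, 0, 0, 0, 0, 0], [0, 0.018, 0, 0, 0, 0, 0], [0, 0.03, 0, 0, 0, 0, 0], [0, 0.03, -0.03, 0, 0, 0, 0], [0, 0.03, -0.07, 0, 0, 0, 0]],
])

```text
clock: 14.6
tool_pos: [0.6095, 0.3678, 0.1034]
orientation: [0.301, 0.954, -0.002, -0.002]
ft_force: [0.7, 0.5, 0.3]
gripper_width: -0.0004
grasp_force: 0.0
```

Emit:
jog_arm([
  [[0, 0, -0.03, 0, 0, 0, 0], [0, 0, -0.06, 0, 0, 0, 0], [0, 0, -0.06, 0, 0, 0, 0], [0, 0, -0.06, 0, 0, 0, 0], [0, 0, -0.06, 0, 0, 0, 0]],
])

```text
clock: 15.1
tool_pos: [0.6106, 0.3682, 0.164]
orientation: [0.301, 0.954, -0.001, -0.001]
ft_force: [-0.7, 0.0, 0.1]
gripper_width: 0.0004
grasp_force: 0.0
```

```bash
python3 - <<'E'
from h import *
s=telemetry.state();print(s["clock"],s["tool_pos"],s["ft_force"])
im=save("wrist","w9"); print([(np.round(w("wrist",d["position"]),3).tolist(),round(d["score"],2)) for d in nets.tip_of("lock_post","wrist")[:2]])
cv2.imwrite("pics/c5.png",cv2.resize(im[30:255,0:300,::-1],(800,600),interpolation=cv2.INTER_CUBIC))
E
```

```text
15.1 [0.61055562 0.36824998 0.16395131] [-0.69510694  0.03806677  0.12755589]
[([0.581, 0.329, 0.041], 0.85)]
```

View pics/c5.png

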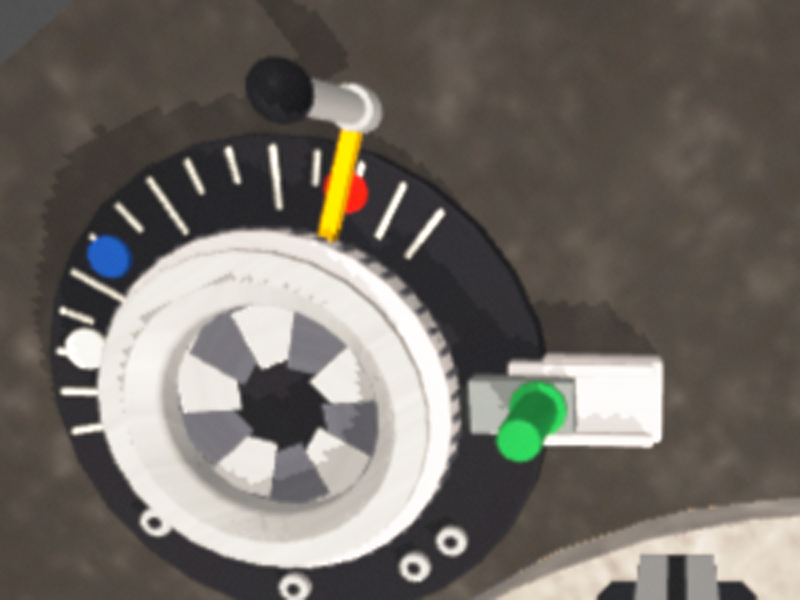

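The slide tip at (470,405) is up against the ring, and the post measures about 84 mm from the axis, which is fully in. The lever is still on the red dot; the apparent offset is oblique parallax, and nothing touched the lever since the check from above.

```bash
python3 -c "
from rig import sign_off; print(sign_off())"
```

```text
the job is handed in; nothing more can be done
None
```

The lever lies across the middle of the red dot, the lock slide is pushed in to its stop, and the job was handed in at about 15 s; the jar, elbow and nipple were not touched.

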